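Close the measuring cell and hold its seal pressed

TASK

Close the analyser's measuring cell: take the long white cover, fit it over the two dowels of the lower half (thick dowel in the large hole, thin dowel in the small one), and push it down against the sprung seal until the two halves meet flush. Finish still holding the cover pressed fully down, without letting go (the seal would push it open again), and leave the short cover and the other things on the bench where they are.

Things in the scene. Friction and masses are not known exactly. Their poses are not given: they have to be found in the camera images.
- lower_half: Lower half of the cell, fixed to the bench: aluminium block 150 x 80 mm (x, y) on a dark foot plate 190 x 120 x 10 mm; flat top face 40 mm above the bench, with two upright steel dowels at x = +58 mm (thick) and -58 mm (thin), y = 0. Origin: centre of the underside; x towards the thick dowel, z up. Place and yaw (within 0.5 rad of the world's) vary.
- seal (a joint): Black rectangular sprung seal frame, 76 x 56 mm outside, in the middle of the lower half's top face. 0: up, 4 mm proud of the face; 0.004 m: pushed level with it, cell closed. It takes 6 N to start it moving, 10 N to push it level; the cover's own weight does not move it.
- thick_dowel (a point): Foot of the 12 mm dowel, on its axis, at the lower half's top face (40 mm above the bench). Both dowels stand 26 mm above that face; their top 5 mm taper by 2.5 mm off the radius.
- thin_dowel (a point): Foot of the 8 mm dowel, on its axis, at the lower half's top face.
- cover: Long cover, white plastic, 0.25 to 0.4 kg, loose, flat, right way up: plate 150 x 80 x 16 mm (x, y, z); rib on top to hold it by, centred, 56 mm long in x, 26 mm wide in y, top 50 mm above the underside. Origin: centre of the underside; x towards the large hole, z up; yaw within 0.9 rad of the world's. Closed, its origin is 40 mm above the lower half's, axes agreeing.
- thick_hole (a point): Centre, at the cover's underside, of its large through hole: 14 mm across, at the cover's x = +58 mm, y = 0. Two short steel ports, 12 mm across and 12 mm high, stand on the plate near it, at x = +42, y = +26 and -26 mm.
- thin_hole (a point): Centre, at the cover's underside, of its small through hole: 10 mm across, at the cover's x = -58 mm, y = 0.
- short_cover: Cover of another, smaller cell, not wanted here: same white plastic, same height and rib, but the plate is only 110 x 80 mm, with two 10 mm holes and no ports. Loose on the bench; it and the long cover may swap places. Origin at the centre of its underside.
- bottle: Amber glass bottle with black cap, 52 mm across, 95 mm tall; leave alone. Origin: centre of its base.
- beaker: Small empty glass beaker, 56 mm across, 75 mm tall; leave alone. Origin: centre of its base.
- tube_rack: Black rack with capped sample tubes, 60 x 130 mm, 73 mm tall; leave alone. Origin: centre of its underside.
- spatula: Steel lab spatula, 160 mm long, lying on the bench; leave alone. Origin: underside, about the middle.
- kit_box: Closed reagent carton, 100 x 70 x 45 mm; leave alone. Origin: centre of its underside.
There are look-alikes about, which are no part of the job. Leave any pink or red look-alike of the cover alone.

How it is judged:
By the outcome, as a careful person would: the job done as asked, in the order asked, and still so for the second after the job is handed in, while the arm keeps its last pose, push and grip.
It also fails if it takes over 40 s, if anything falls off the work surface, if the arm or the gripper's body presses on something with over 40 N, if the wrist force passes 120 N, or if a joint passes its speed limit or range.

ROBOT

A 6-joint arm with a two-finger parallel gripper is mounted at the origin on the work surface. World frame = base frame: x ahead of the robot, y to its left, z up, the work surface at z = 0. Lengths are in mm, angles in rad, forces in N, time in s.
With the tool pointing down it reaches from about 275 to 750 mm from the base axis. Payload 10.2 kg.
Tool frame: the origin (TCP) lies at the very end of the fingers, on their centre line; the grasp point (between the pads) lies 19 mm behind it; z points along the fingers, y is the line along which they close (so a half turn about z gives the same grasp; the last joint's range is limited). The gripper opens to 85 mm and grips with 20 to 120 N. Pads are 22 mm wide; open, the fingers measure 114 mm over their backs; the gripper's body (76 mm by 85 mm) begins 54 mm behind the grasp point. The pads swing forward as they close: fully open they stand 13 mm farther back than shut.
Start: joints at [-1.464, 0.313, 1.498, -0, 1.331, -0.223], TCP at [170.011, -496.717, 206.094] pointing down, gripper open.
Joint ranges: [-2.94, 2.94], [-0.97, 2.17], [0.19, 2.56], [-1.23, 4.37], [0.02, 3.11], [-2.88, 2.88]. Speed limits (rad/s): [2.39, 2.39, 3.01, 3.14, 3.14, 3.14].

INTERFACE

Orientations are given as a unit quaternion [w, x, y, z].
In Python, from rig import * gives the robot as it stands. The module is installed in compiled form; this text tells all that it offers.
- The arm moves only by the shell command python3 -m crank 'ROWS' [FORCE]. ROWS is JSON, a list that holds one entry, the list of rows, each a list of 7 numbers: the shift along the tool's x, y, z in units of 25 mm (1.0 is 25 mm), then the turn, a rotation vector about the tool's x, y, z in units of 8 degrees (1.0 is 8 degrees), then the finger opening in mm, from 0 to 85.4. A call has exactly 8 rows; each row shifts and turns the commanded pose from where the row before left it, along the tool's axes as they then stand; what a row does not reach is not made up. A row lasts 1/10 s, in which the tool goes at most 50 mm and 8.59 degrees, less where a joint would pass 70% of its speed; a pose out of reach is approached as far as the arm can. A call is refused whole if a number of a shift passes 1 or a number of a turn 1, either way. A call with a gripper value outside its range is refused whole. The fingers move at their own pace and stop on an object; FORCE is the grip in N (left out, the last holds). Time passes only in rows, so rows that do not move let the fingers close, or fill a call up. It gives the time, the measured TCP pose, the force, the opening and the grip force at its end, in the units of the state.
- sense(): the state, without advancing time (a new reading comes with each control period).
- capture(name): name is "scene" or "top"; returns the picture (480x640x3 uint8, blue, green, red); there is no depth.
- camera_model(name): a dict with "fx", "fy", "cx", "cy" (pixels), "k1" (the pictures are not rectified: a ray, as slopes to the right and down, at radius r is drawn at 1 + k1 r^2 times it, then the intrinsics apply), "world_from_camera" (4x4, takes a point from camera to world coordinates). Camera axes: x right, y up, looking along -z (the intrinsics and any distortion apply to the point x, -y, -z); pixel columns grow to the right and rows downward; lengths in mm; the calibration is good to about 2 mm. A picture is of the moment at which its call begins. camera_model takes no time and is no camera call.
- finish_job(): hands the job in; it is judged then, once.
The state is a dict: "time_s": time; "joints": joint angles; "dq": joint speeds; "tau": joint torques, N m; "eef_pos": TCP position; "ee_rot": TCP orientation; "force": force on the tool from outside, world axes, zero at the start; "wrist_torque": the same for the moment, N m; "grip_width": opening from 0.0 (shut) to 1.0 (fully open); "grip_force": force on a finger pad.
Only numpy, scipy, OpenCV 4.12 (cv2) and the standard library are available. Lean on these libraries where they do the work, as an engineer would, in place of code of your own. Each camera call takes 0.05 s, during which the arm holds its last target. There are 200 camera calls.

## Working session

There is one attempt and no reset: what is moved stays moved. The work goes in short steps, Python scripts to look and compute and a shell command to move; the robot and the scene stay as the last step left them, time stands still between calls to the robot, and variables do not carry over. Pictures are saved under pics/ and viewed, at most 10 in all, crops included, and the job is handed in when it is done.

```bash
mkdir -p pics; python3 - <<'E'
from rig import *
import cv2
for n in("scene","top"):
    cv2.imwrite(f"pics/{n}0.png",capture(n)); m=camera_model(n); print(n,{k:(v if k!="world_from_camera" else [[round(float(x),3) for x in r] for r in v]) for k,v in m.items()})
s=sense(); print(s)
E
```

```text
scene {'fx': 564.5607202140071, 'fy': 564.5607202140071, 'cx': 322.13622656144145, 'cy': 240.27093716110076, 'k1': -0.11592910416460467, 'world_from_camera': [[0.864, -0.374, 0.337, 1015.5], [0.504, 0.632, -0.589, -853.995], [0.008, 0.679, 0.734, 1041.867], [0.0, 0.0, 0.0, 1.0]]}
top {'fx': 517.324884951449, 'fy': 517.324884951449, 'cx': 321.98991039427676, 'cy': 239.59771832197836, 'k1': -0.09357168946658932, 'world_from_camera': [[0.001, 0.996, -0.093, 438.834], [-1.0, 0.003, 0.02, -47.827], [0.02, 0.093, 0.995, 1335.958], [0.0, 0.0, 0.0, 1.0]]}
{'time_s': 0.1, 'joints': array([-1.46440220e+00,  3.13397359e-01,  1.49833516e+00,  2.44425179e-05,
        1.33100298e+00, -2.23399581e-01]), 'dq': array([ 0.00117565, -0.00041053, -0.00220203, -0.00092371, -0.00033122,
        0.00095442]), 'tau': array([ 2.93713303e-03, -4.12897360e+01, -2.60141104e+01, -1.34150205e-04,
        3.04465670e-03, -6.08075339e-06]), 'eef_pos': array([ 169.98836027, -496.45683696,  205.60039608]), 'ee_rot': array([-5.69747862e-04,  9.86435608e-01,  1.64147690e-01,  4.52601362e-05]), 'force': array([-0.58766578,  0.3335635 , -0.52843036]), 'wrist_torque': array([ 0.01156526,  0.04164115, -0.00119343]), 'grip_force': 0.0, 'grip_width': 1.000317664616132}
```

View pics/scene0.png

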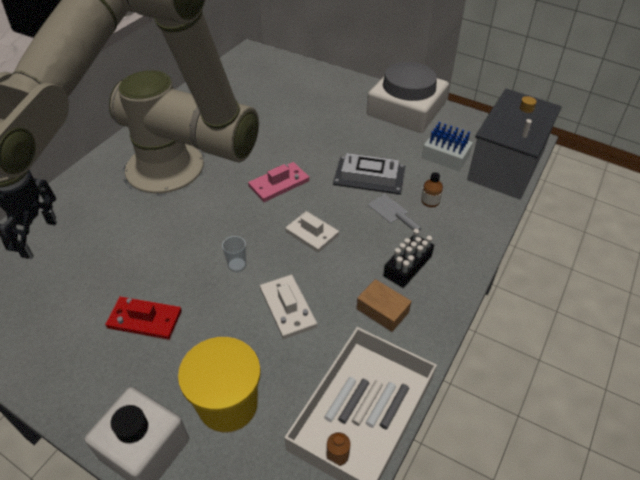

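View pics/top0.png

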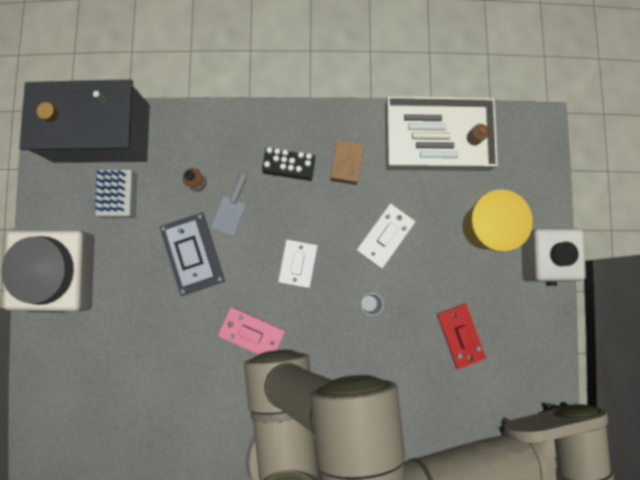

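The scene view shows the long white cover at about (288,305) and the lower half at about (370,170). In the top view the cover is near (386,236) with its port end up-right, the lower half is near (191,254), and the short cover is at (298,263). Next I zoom in.

```bash
python3 - <<'E'
import cv2,numpy as np
t=cv2.imread("pics/top0.png"); s=cv2.imread("pics/scene0.png")
z=lambda im,x,y,w,h:cv2.resize(im[y:y+h,x:x+w],(400,300),interpolation=cv2.INTER_CUBIC)
cv2.imwrite("pics/z1.png",np.vstack([np.hstack([z(t,340,195,100,75),z(t,140,213,100,75)]),np.hstack([z(s,238,268,100,75),z(s,320,135,100,75)])]))
E
```

```text
(no output)
```

View pics/z1.png

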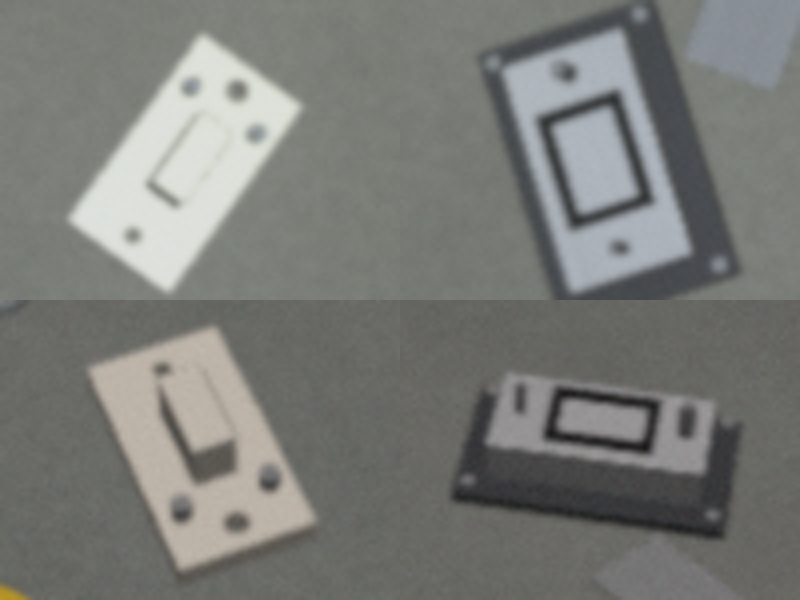

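The zoom gives clear corner, hole and dowel pixels for both parts: the thick end is up in the top view, the thick dowel is on the right in the scene view, and the cover's ports are at its lower end there. I'll fit both poses from these points.

```bash
cat > h.py <<'E'
import numpy as np, cv2
from rig import camera_model
from scipy.optimize import least_squares
CM={n:camera_model(n) for n in("scene","top")}
def proj(n,P):
    m=CM[n]; W=np.array(m["world_from_camera"]); P=np.atleast_2d(P)
    c=(P-W[:3,3])@W[:3,:3]; s=np.c_[c[:,0]/-c[:,2],-c[:,1]/-c[:,2]]
    s=s*(1+m["k1"]*(s**2).sum(1,keepdims=True))
    return s*[m["fx"],m["fy"]]+[m["cx"],m["cy"]]
def pose(p,L,z0=0):
    c,s=np.cos(p[2]),np.sin(p[2]); L=np.atleast_2d(np.array(L,float))
    return L@np.array([[c,s,0],[-s,c,0],[0,0,1]])+[p[0],p[1],z0]
def fit(obs,p0):  # obs: {view:[(u,v,(x,y,z))]}
    def r(p): return np.concatenate([(proj(n,pose(p,[o[2] for o in O]))-[o[:2] for o in O]).ravel() for n,O in obs.items()])
    q=least_squares(r,p0,loss="soft_l1",f_scale=.5); return q.x,r(q.x).reshape(-1,2)
def un(z,x0,y0,ox,oy): return [(x0+(u-ox+.5)/4-.5,y0+(v-oy+.5)/4-.5,P) for u,v,P in z]
E
cat > a.py <<'E'
from h import *
ct=un([(204,33,(75,40,16)),(302,106,(75,-40,16)),(170,292,(-75,-40,16)),(67,219,(-75,40,16)),(237,90,(58,0,16)),(133,235,(-58,0,16)),(191,86,(42,26,28)),(257,132,(42,-26,28))],340,195,0,0)
cs=un([(236,522,(58,0,16)),(182,505,(42,-26,26)),(270,476,(42,26,26)),(217,325,(-75,40,16)),(88,369,(-75,-40,16))],238,268,0,300)
lt=un([(503,66,(75,40,40)),(622,28,(75,-40,40)),(690,250,(-75,-40,40)),(570,295,(-75,40,40)),(540,117,(38,28,44)),(618,93,(38,-28,44)),(652,203,(-38,-28,44)),(575,228,(-38,28,44))],140,213,400,0)
ls=un([(507,373,(-75,40,40)),(715,400,(75,40,40)),(707,473,(75,-40,40)),(487,445,(-75,-40,40)),(555,388,(-38,28,44)),(660,402,(38,28,44)),(652,453,(38,-28,44)),(545,438,(-38,-28,44)),(686,437,(58,0,40)),(519,412,(-58,0,40))],320,135,400,300)
np.set_printoptions(precision=2,suppress=True)
for nm,t,s,p0 in(("cover",ct,cs,(450,-180,-.6)),("lower",lt,ls,(420,250,.3))):
    for o in({"top":t},{"scene":s},{"top":t,"scene":s}):
        p,r=fit(o,p0); print(nm,list(o),p,"rms",np.sqrt((r**2).mean()))
    print(r.round(1).tolist())
E
python3 a.py
```

```text
cover ['top'] [ 574.31 -238.52  -44.61] rms 0.2790111370921538
cover ['scene'] [ 575.13 -237.31  -38.34] rms 0.20930992215542915
cover ['top', 'scene'] [ 574.7  -237.94  -57.18] rms 0.3375664250775077
[[-0.6, -0.1], [-0.1, -0.1], [-0.8, 0.1], [-0.3, -0.1], [-0.2, 0.0], [-0.3, -0.2], [0.3, -0.7], [0.2, -0.2], [0.0, 0.2], [-0.4, 0.1], [-0.3, -0.3], [-0.4, 0.5], [-0.4, 0.0]]
lower ['top'] [526.52 261.87 -12.25] rms 0.6814951645175942
lower ['scene'] [528.72 261.71 -12.23] rms 0.3684868544185688
lower ['top', 'scene'] [527.76 261.85   0.33] rms 0.6203321270241604
[[-0.4, -0.1], [-0.2, -0.6], [0.6, 0.3], [0.3, -0.9], [-1.3, -0.7], [0.3, -1.7], [0.8, -0.6], [-1.2, 0.3], [-0.5, -0.0], [0.2, 0.4], [-1.0, 0.5], [-0.5, -0.1], [-0.2, -0.5], [0.4, -0.3], [-0.1, -0.3], [-0.9, -0.4], [-0.2, -0.7], [0.0, -0.2]]
```

```bash
cat > go.py <<'E'
import sys
from h import *
from rig import sense
from scipy.spatial.transform import Rotation as R
s=sense(); q=s["ee_rot"]; T=R.from_quat(q,scalar_first=True)
M=T.as_matrix(); x,y,z,yaw=map(float,sys.argv[1:5])
Rt=R.from_matrix(np.array([[np.cos(yaw),np.sin(yaw),0],[np.sin(yaw),-np.cos(yaw),0],[0,0,-1]]))
np.set_printoptions(precision=3,suppress=True)
print("t",round(s["time_s"],2),"pos",s["eef_pos"],"yaw",np.arctan2(M[1,0],M[0,0]),"F",s["force"],"w",s["grip_width"],"gf",s["grip_force"],"j6",s["joints"][5])
d=np.array([x,y,z])-s["eef_pos"]
print("shift units now-axes",M.T@d/25,"| target-axes",Rt.as_matrix().T@d/25,"| turn units",np.degrees((T.inv()*Rt).as_rotvec())/8)
E
python3 -m crank '[[[0,0,0,0,0,0.98,85],[0,0,0,0,0,0.98,85],[0,0,0,0,0,0.98,85],[0,0,0,0,0,0.98,85],[0,0,0,0,0,0.98,85],[0,0,0,0,0,0.98,85],[0,0,0,0,0,0.98,85],[0,0,0,0,0,0,85]]]' 60
python3 go.py 574.7 -237.9 120 -0.632
```

```text
time_s: 0.9
eef_pos: [170.0, -496.5, 205.8]
ee_rot: [-0.0, 0.951, -0.309, -0.0]
force: [0.3, -0.3, 0.3]
grip_width: 0.995
grip_force: 0.0
t 0.9 pos [ 170.001 -496.528  205.774] yaw -0.6291666516076224 F [ 0.308 -0.341  0.321] w 0.9950339028830265 gf 0.0 j6 0.7355814281682533
shift units now-axes [  7.002 -17.888   3.438] | target-axes [  6.95  -17.91    3.431] | turn units [-0.004  0.004  0.02 ]
```

```bash

python3 -m crank '[[[0.4,-1,0,0,0,0,85],[0.4,-1,0,0,0,0,85],[0.4,-1,0,0,0,0,85],[0.4,-1,0,0,0,0,85],[0.4,-1,0,0,0,0,85],[0.4,-1,0,0,0,0,85],[0.4,-1,0,0,0,0,85],[0.4,-1,0,0,0,0,85]]]' 
python3 -m crank '[[[0.4,-1,0,0,0,0,85],[0.4,-1,0,0,0,0,85],[0.4,-1,0,0,0,0,85],[0.4,-1,0,0,0,0,85],[0.4,-1,0.2,0,0,0,85],[0.4,-1,0.6,0,0,0,85],[0.4,-1,0.8,0,0,0,85],[0.2,-1,0.9,0,0,0,85]]]' 
python3 go.py 574.7 -237.9 90 -0.632
```

```text
time_s: 1.7
eef_pos: [353.1, -381.1, 205.9]
ee_rot: [-0.0, 0.952, -0.307, -0.0]
force: [0.2, 0.1, 0.6]
grip_width: 0.997
grip_force: 0.0
time_s: 2.5
eef_pos: [531.6, -263.6, 142.9]
ee_rot: [0.0, 0.952, -0.307, 0.0]
force: [0.3, -0.9, -0.6]
grip_width: 0.996
grip_force: 0.0
t 2.5 pos [ 531.564 -263.606  142.925] yaw -0.6237772831078354 F [ 0.297 -0.889 -0.577] w 0.9957130772240719 gf 0.0 j6 1.5369040084642842
shift units now-axes [ 0.798 -1.842  2.118] | target-axes [ 0.785 -1.849  2.117] | turn units [ 0.    -0.005  0.059]
```

```bash

python3 -m crank '[[[0.4,-0.92,0.5,0,0,0.05,85],[0.39,-0.92,0.5,0,0,0,85],[0,0,0.6,0,0,0,85],[0,0,0.5,0,0,0,85],[0,0,0,0,0,0,85],[0,0,0,0,0,0,85],[0,0,0,0,0,0,85],[0,0,0,0,0,0,85]]]' 
python3 go.py 574.7 -237.9 20 -0.632
python3 - <<'E'
from rig import *
import cv2,numpy as np
z=lambda im,x,y,w,h:cv2.resize(im[y:y+h,x:x+w],(400,480),interpolation=cv2.INTER_CUBIC)
cv2.imwrite("pics/g1.png",np.hstack([z(capture("top"),336,180,100,120),z(capture("scene"),240,230,100,120)]))
E
```

```text
time_s: 3.3
eef_pos: [573.7, -239.1, 91.9]
ee_rot: [0.0, 0.95, -0.312, 0.001]
force: [-0.6, -0.0, 0.3]
grip_width: 0.998
grip_force: 0.0
t 3.3 pos [ 573.685 -239.069   91.934] yaw -0.6350495613110285 F [-0.648 -0.026  0.294] w 0.997609684399073 gf 0.0 j6 1.6227659202012517
shift units now-axes [ 0.001 -0.062  2.877] | target-axes [ 0.005 -0.062  2.877] | turn units [-0.001 -0.01  -0.022]
```

View pics/g1.png

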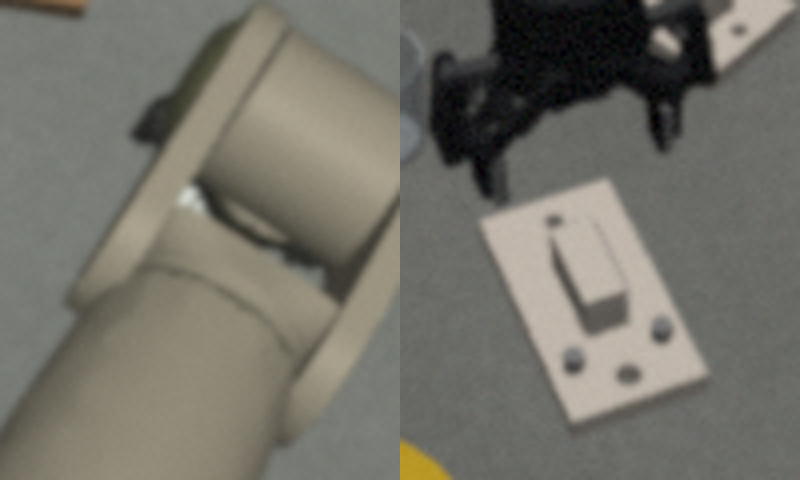

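The scene crop shows the open fingers at about (490,180) and (665,130), straddling the cover's rib, with the axes aligned. The top view is hidden by the wrist. I'll descend and grip.

```bash

python3 -m crank '[[[0,-0.06,0.6,0,0,0,85],[0,0,0.7,0,0,0,85],[0,0,0.7,0,0,0,85],[0,0,0.5,0,0,0,85],[0,0,0.33,0,0,0,85],[0,0,0,0,0,0,85],[0,0,0,0,0,0,30],[0,0,0,0,0,0,10]]]' 80
python3 -m crank '[[[0,0,0,0,0,0,10],[0,0,0,0,0,0,10],[0,0,0,0,0,0,10],[0,0,0,0,0,0,10],[0,0,0,0,0,0,10],[0,0,0,0,0,0,10],[0,0,0,0,0,0,10],[0,0,0,0,0,0,10]]]' 80
python3 go.py 574.7 -237.9 20 -0.632
```

```text
time_s: 4.2
eef_pos: [574.9, -237.7, 21.2]
ee_rot: [0.0, 0.95, -0.312, 0.001]
force: [-0.7, -0.1, 0.7]
grip_width: 0.687
grip_force: 0.0
time_s: 5.0
eef_pos: [574.8, -237.4, 21.2]
ee_rot: [0.0, 0.95, -0.312, 0.0]
force: [-1.3, 1.4, 5.5]
grip_width: 0.266
grip_force: 78.3
t 5.0 pos [ 574.776 -237.439   21.211] yaw -0.6349200559013686 F [-1.281  1.389  5.475] w 0.2657588299050196 gf 78.26948046684265 j6 1.6256331837436662
shift units now-axes [0.008 0.017 0.048] | target-axes [0.008 0.017 0.048] | turn units [-0.002 -0.007 -0.021]
```

```bash

python3 -m crank '[[[0,0,-0.3,0,0,0,10],[0,0,-0.6,0,0,0,10],[0,0,-0.8,0,0,0,10],[0,0,-0.8,0,0,0,10],[0,0,-0.8,0,0,0,10],[0,0,-0.6,0,0,0,10],[0,0,-0.3,0,0,0,10],[0,0,0,0,0,0,10]]]' 80
python3 go.py 527.8 261.9 125 0.33
python3 - <<'E'
from rig import *
import cv2,numpy as np
z=lambda im,x,y,w,h:cv2.resize(im[y:y+h,x:x+w],(400,480),interpolation=cv2.INTER_CUBIC)
cv2.imwrite("pics/g2.png",z(capture("scene"),230,200,100,120))
E
```

```text
time_s: 5.8
eef_pos: [574.8, -237.7, 126.7]
ee_rot: [0.0, 0.95, -0.312, 0.001]
force: [-0.1, 0.3, -2.9]
grip_width: 0.26
grip_force: 78.8
t 5.8 pos [ 574.78  -237.666  126.692] yaw -0.6350457135224594 F [-0.058  0.252 -2.869] w 0.2600538603949149 gf 78.76572047593072 j6 1.6256838934754771
shift units now-axes [-13.367 -14.972   0.042] | target-axes [  4.697 -19.513   0.068] | turn units [ 0.006 -0.014 -6.912]
```

View pics/g2.png

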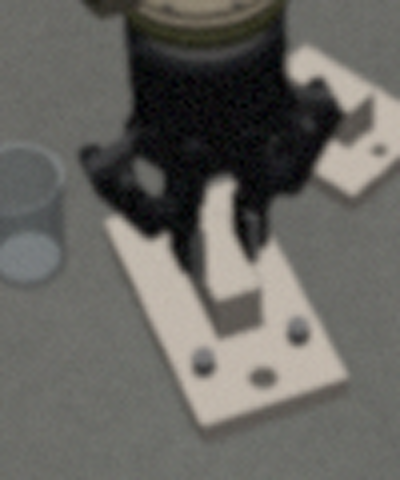

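The cover is gripped by the rib and hangs level. Its large hole is at (262,377) in the crop and the ports are at (204,358) and (298,328). Next I carry it over.

```bash

python3 -m crank '[[[-0.4,-0.4,0,0,0,0,10],[-0.8,-0.9,0,0,0,0,10],[-0.9,-1,0,0,0,0,10],[-0.9,-1,0,0,0,0,10],[-0.9,-1,0,0,0,0,10],[-0.9,-1,0,0,0,0,10],[-0.9,-1,0,0,0,0,10],[-0.9,-1,0,0,0,0,10]]]' 80
python3 -m crank '[[[-0.9,-1,0,0,0,0,10],[-0.9,-1,0,0,0,0,10],[-0.9,-1,0,0,0,0,10],[-0.9,-1,0,0,0,0,10],[-0.9,-1,0,0,0,0,10],[-0.9,-1,0,0,0,0,10],[-0.8,-0.9,0,0,0,0,10],[-0.4,-0.5,0,0,0,0,10]]]' 80
python3 -m crank '[[[0,0,0,0,0,-0.6,10],[0,0,0,0,0,-0.9,10],[0,0,0,0,0,-0.9,10],[0,0,0,0,0,-0.9,10],[0,0,0,0,0,-0.9,10],[0,0,0,0,0,-0.9,10],[0,0,0,0,0,-0.9,10],[0,0,0,0,0,-0.7,10]]]' 80
python3 go.py 527.8 261.9 125 0.33
```

```text
time_s: 6.65
eef_pos: [548.6, 9.6, 124.6]
ee_rot: [-0.0, 0.95, -0.312, -0.001]
force: [0.6, 0.6, -3.0]
grip_width: 0.264
grip_force: 78.8
time_s: 7.45
eef_pos: [525.1, 256.7, 124.6]
ee_rot: [0.0, 0.95, -0.311, -0.001]
force: [-0.5, -0.3, -1.7]
grip_width: 0.259
grip_force: 78.9
time_s: 8.25
eef_pos: [526.2, 253.9, 124.8]
ee_rot: [0.0, 0.988, 0.152, -0.001]
force: [-0.7, 0.0, -2.8]
grip_width: 0.261
grip_force: 78.9
t 8.25 pos [526.209 253.917 124.757] yaw 0.305002794515516 F [-0.702  0.035 -2.781] w 0.26059152337363434 gf 78.92250426113605 j6 1.5150894560212422
shift units now-axes [ 0.157 -0.285 -0.01 ] | target-axes [ 0.164 -0.281 -0.01 ] | turn units [ 0.     0.01  -0.179]
```

```bash

python3 -m crank '[[[0.16,-0.28,0.2,0,0,-0.18,10],[0,0,0.4,0,0,0,10],[0,0,0.4,0,0,0,10],[0,0,0.12,0,0,0,10],[0,0,0,0,0,0,10],[0,0,0,0,0,0,10],[0,0,0,0,0,0,10],[0,0,0,0,0,0,10]]]' 80
python3 go.py 527.8 261.9 97 0.33
python3 - <<'E'
from rig import *
import cv2,numpy as np
for n in("scene","top"): cv2.imwrite(f"pics/{n}1.png",capture(n))
s=cv2.imread("pics/scene1.png");t=cv2.imread("pics/top1.png")
cv2.imwrite("pics/g3.png",np.hstack([cv2.resize(s[100:200,320:420],(500,500),interpolation=3),cv2.resize(t[200:300,150:210],(300,500),interpolation=3)]))
E
```

```text
time_s: 9.05
eef_pos: [528.7, 262.1, 97.7]
ee_rot: [-0.0, 0.987, 0.162, 0.0]
force: [0.2, -0.8, -2.6]
grip_width: 0.259
grip_force: 78.9
t 9.05 pos [528.695 262.072  97.706] yaw 0.3254012055084794 F [ 0.238 -0.769 -2.582] w 0.2589521754129312 gf 78.93481361679733 j6 1.507184407598885
shift units now-axes [-0.036 -0.005  0.028] | target-axes [-0.036 -0.005  0.028] | turn units [ 0.    -0.005 -0.033]
```

View pics/g3.png

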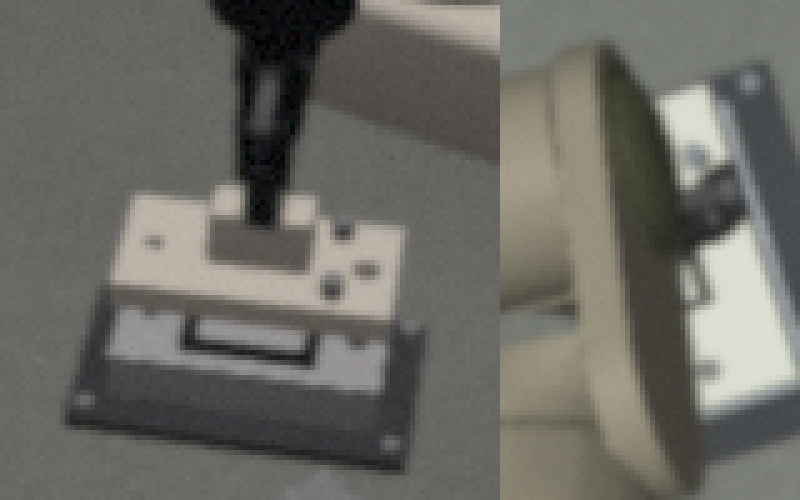

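In the scene crop (left, 5x) the cover hovers over the lower half. Its thin hole is at (155,242), the thick hole at (368,270), and its plate corners at (130,193), (405,227), (388,325) and (107,290). The top view is mostly hidden by the arm. I'll fit the held pose with the same camera and compare it with the lower half.

```bash
cat > b.py <<'E'
from h import *
np.set_printoptions(precision=2,suppress=True)
u5=lambda z:[(320+(u+.5)/5-.5,100+(v+.5)/5-.5,P) for u,v,P in z]
for zb in (75,76.5,78):
    o=[(155,242,(-58,0,16)),(368,270,(58,0,16)),(130,193,(-75,40,16)),(405,227,(75,40,16)),(107,290,(-75,-40,16)),(388,325,(75,-40,16)),(343,227,(42,26,24)),(332,284,(42,-26,24))]
    o=u5([(u,v,(P[0],P[1],P[2]+zb)) for u,v,P in o])
    p,r=fit({"scene":o},(528,262,.33)); print(zb,p,np.sqrt((r**2).mean()),r.round(1).tolist())
    H=u5([(155,242,0),(368,270,0)])
    p,r=fit({"scene":o[:2]},(528,262,.33)); print("   holes only",p,r.round(2).tolist())
# lower half, scene1 visible: foot plate screws/corners via scene0 refit with 4 block corners + dowel feet only
E
python3 b.py; python3 a.py | grep -v '\[\['
```

```text
75 [528.12 261.06   0.33] 0.49465684457071296 [[-0.5, 0.2], [-0.5, 0.1], [0.8, 0.4], [-0.2, 0.6], [0.5, -1.1], [0.3, -0.7], [-0.1, -0.2], [-0.1, 0.2]]
   holes only [528.93 262.34   0.33] [[0.04, 0.01], [-0.04, -0.01]]
76.5 [528.84 259.28   0.33] 0.4829944275606584 [[-0.5, 0.2], [-0.5, 0.1], [0.7, 0.4], [-0.2, 0.6], [0.4, -1.1], [0.3, -0.7], [-0.1, -0.2], [-0.0, 0.2]]
   holes only [529.7  260.59   0.33] [[0.01, 0.0], [-0.01, -0.0]]
78 [529.57 257.49   0.34] 0.4726795552847869 [[-0.6, 0.2], [-0.5, 0.1], [0.6, 0.4], [-0.2, 0.6], [0.4, -1.1], [0.3, -0.7], [-0.1, -0.3], [-0.0, 0.2]]
   holes only [530.46 258.83   0.33] [[-0.02, -0.01], [0.02, 0.0]]
cover ['top'] [ 574.31 -238.52  -44.61] rms 0.2790111370921538
cover ['scene'] [ 575.13 -237.31  -38.34] rms 0.20930992215542915
cover ['top', 'scene'] [ 574.7  -237.94  -57.18] rms 0.3375664250775077
lower ['top'] [526.52 261.87 -12.25] rms 0.6814951645175942
lower ['scene'] [528.72 261.71 -12.23] rms 0.3684868544185688
lower ['top', 'scene'] [527.76 261.85   0.33] rms 0.6203321270241604
```

```bash

python3 -m crank '[[[-0.02,0,0.2,0,0,0,10],[0,0,0.15,0,0,0,10],[0,0,0.1,0,0,0,10],[0,0,0.05,0,0,0,10],[0,0,0.05,0,0,0,10],[0,0,0.05,0,0,0,10],[0,0,0,0,0,0,10],[0,0,0,0,0,0,10]]]' 80
python3 go.py 528.2 261.9 80 0.33
python3 -c "from rig import *; print(sense()['wrist_torque'])"
```

```text
time_s: 9.95
eef_pos: [528.2, 262.2, 82.6]
ee_rot: [-0.0, 0.987, 0.162, 0.0]
force: [-0.1, 2.9, -0.6]
grip_width: 0.261
grip_force: 79.3
t 9.95 pos [528.193 262.205  82.621] yaw 0.3255672831664045 F [-0.058  2.869 -0.629] w 0.2606919533648203 gf 79.32655530050397 j6 1.5070051323807734
shift units now-axes [-0.004  0.012  0.105] | target-axes [-0.004  0.012  0.105] | turn units [-0.003 -0.006 -0.032]
[0.70150595 0.05713749 0.00878002]
```

```bash

python3 -m crank '[[[0.01,-0.04,0,0,0,0,10],[0,0,0,0,0,0,10],[0,0,0.03,0,0,0,10],[0,0,0.03,0,0,0,10],[0,0,0.03,0,0,0,10],[0,0,0.03,0,0,0,10],[0,0,0,0,0,0,10],[0,0,0,0,0,0,10]]]' 80
python3 go.py 528.2 261.9 80 0.33
python3 -c "from rig import *; print(sense()['wrist_torque'])"
```

```text
time_s: 10.75
eef_pos: [527.9, 263.0, 79.2]
ee_rot: [-0.0, 0.987, 0.162, -0.0]
force: [-0.1, 1.6, -3.0]
grip_width: 0.263
grip_force: 78.9
t 10.75 pos [527.897 262.958  79.21 ] yaw 0.3255904592958081 F [-0.084  1.59  -3.012] w 0.26287852769227843 gf 78.94001909997314 j6 1.5087435226210653
shift units now-axes [-0.002  0.044 -0.032] | target-axes [-0.002  0.044 -0.032] | turn units [-0.001  0.001 -0.032]
[ 0.49945131 -0.00330225 -0.01603395]
```

```bash

python3 -m crank '[[[0.01,-0.02,0.04,0,0,0,10],[0,0,0.08,0,0,0,10],[0,0,0.08,0,0,0,10],[0,0,0.08,0,0,0,10],[0,0,0.08,0,0,0,10],[0,0,0.08,0,0,0,10],[0,0,0,0,0,0,10],[0,0,0,0,0,0,10]]]' 80
python3 go.py 528.2 261.9 61.2 0.33
python3 -c "from rig import *; print(sense()['wrist_torque'])"
```

```text
time_s: 11.55
eef_pos: [528.0, 263.4, 68.3]
ee_rot: [0.0, 0.987, 0.162, -0.0]
force: [0.6, 0.2, -2.8]
grip_width: 0.264
grip_force: 78.9
t 11.55 pos [528.036 263.413  68.285] yaw 0.32560249131593194 F [ 0.615  0.161 -2.779] w 0.2639571321525331 gf 78.92869329778478 j6 1.5095839688503783
shift units now-axes [-0.013  0.059  0.283] | target-axes [-0.013  0.059  0.283] | turn units [ 0.     0.001 -0.031]
[ 0.02272775 -0.00574604 -0.02169853]
```

```bash

python3 -m crank '[[[0,0,0.06,0,0,0,10],[0,0,0.05,0,0,0,10],[0,0,0.05,0,0,0,10],[0,0,0.04,0,0,0,10],[0,0,0.03,0,0,0,10],[0,0,0,0,0,0,10],[0,0,0,0,0,0,10],[0,0,0,0,0,0,10]]]' 110
python3 go.py 528.2 261.9 61.2 0.33
python3 -c "from rig import *; print(sense()['wrist_torque'])"
```

```text
time_s: 12.35
eef_pos: [528.2, 263.4, 63.0]
ee_rot: [0.0, 0.987, 0.162, 0.0]
force: [-1.9, -1.4, 3.7]
grip_width: 0.24
grip_force: 109.5
t 12.35 pos [528.218 263.445  63.002] yaw 0.32563374276605817 F [-1.894 -1.428  3.741] w 0.24021917328402345 gf 109.5327171497047 j6 1.5096127421005072
shift units now-axes [-0.02   0.058  0.072] | target-axes [-0.021  0.058  0.072] | turn units [ 0.001 -0.004 -0.031]
[-0.25223965  0.39853347 -0.02295284]
```

```bash

python3 -m crank '[[[0,0,0.02,0,0,0,10],[0,0,0.02,0,0,0,10],[0,0,0.02,0,0,0,10],[0,0,0.02,0,0,0,10],[0,0,0.02,0,0,0,10],[0,0,0,0,0,0,10],[0,0,0,0,0,0,10],[0,0,0,0,0,0,10]]]' 110
python3 -m crank '[[[0,0,0.02,0,0,0,10],[0,0,0.02,0,0,0,10],[0,0,0.02,0,0,0,10],[0,0,0,0,0,0,10],[0,0,0,0,0,0,10],[0,0,0,0,0,0,10],[0,0,0,0,0,0,10],[0,0,0,0,0,0,10]]]' 110
python3 go.py 528.2 261.9 61.2 0.33
python3 -c "from rig import *; print(sense()['wrist_torque'])"
```

```text
time_s: 13.15
eef_pos: [528.2, 263.4, 61.4]
ee_rot: [0.0, 0.987, 0.162, 0.0]
force: [-6.1, -2.9, 13.4]
grip_width: 0.245
grip_force: 110.7
time_s: 13.95
eef_pos: [528.2, 263.4, 61.3]
ee_rot: [0.0, 0.987, 0.162, 0.001]
force: [-10.9, -6.0, 23.4]
grip_width: 0.249
grip_force: 112.6
t 13.95 pos [528.222 263.415  61.26 ] yaw 0.32595790203884445 F [-10.868  -6.005  23.398] w 0.24863639032797916 gf 112.56687076762319 j6 1.509599001614313
shift units now-axes [-0.02   0.057  0.002] | target-axes [-0.02   0.057  0.002] | turn units [ 0.004 -0.008 -0.029]
[-0.88267936  1.89927483 -0.0500589 ]
```

```bash

python3 -m crank '[[[-0.01,0,0,0,0,0,10],[-0.01,0,0,0,0,0,10],[-0.01,0,0,0,0,0,10],[0,0,0,0,0,0,10],[0,0,0,0,0,0,10],[0,0,0,0,0,0,10],[0,0,0,0,0,0,10],[0,0,0,0,0,0,10]]]' 110
python3 -c "from rig import *; print(sense()['wrist_torque'])"
python3 - <<'E'
from rig import *
import cv2,numpy as np
for n in("scene","top"): cv2.imwrite(f"pics/{n}2.png",capture(n))
s=cv2.imread("pics/scene2.png");t=cv2.imread("pics/top2.png")
cv2.imwrite("pics/g4.png",np.hstack([cv2.resize(s[120:200,330:410],(500,500),interpolation=3),cv2.resize(t[200:300,150:210],(300,500),interpolation=3)]))
E
```

```text
time_s: 14.75
eef_pos: [528.2, 263.4, 61.3]
ee_rot: [-0.0, 0.987, 0.162, 0.002]
force: [-6.5, -2.7, 20.5]
grip_width: 0.241
grip_force: 112.2
[-0.49522609  1.20622687 -0.03065439]
```

View pics/g4.png

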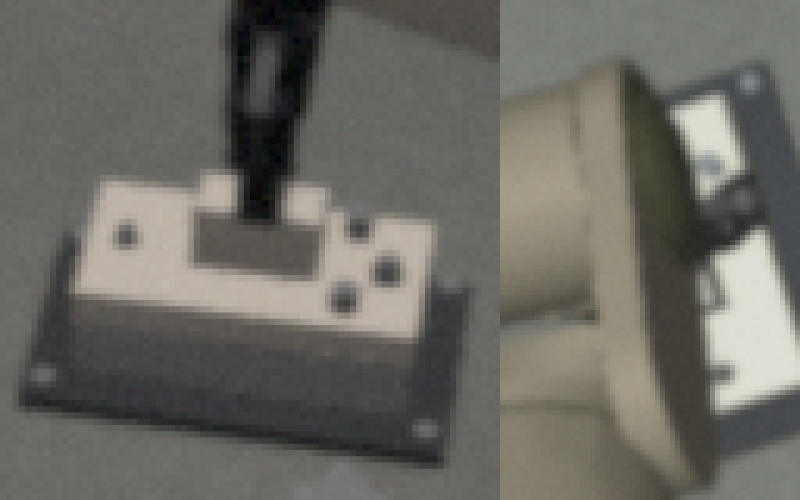

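The cover sits flush on the block, with both dowels showing through their holes at (125,235) and (387,270). TCP height is 61.3 mm against 61.2 expected. The net push is about 23 N, well above the seal's 10 N, and it is centred.

```bash

python3 -m crank '[[[0,0,0,0,0,0,10],[0,0,0,0,0,0,10],[0,0,0,0,0,0,10],[0,0,0,0,0,0,10],[0,0,0,0,0,0,10],[0,0,0,0,0,0,10],[0,0,0,0,0,0,10],[0,0,0,0,0,0,10]]]' 110
python3 -c "from rig import *; print(finish_job())"
```

```text
time_s: 15.65
eef_pos: [528.3, 263.4, 61.3]
ee_rot: [-0.0, 0.987, 0.162, 0.002]
force: [-6.3, -4.0, 21.8]
grip_width: 0.242
grip_force: 112.2
the job is handed in; nothing more can be done
None
```

The long cover is fitted over both dowels and pressed flush against the seal, still gripped and held down with a net push of about 25 N; the job was handed in at 15.7 s, and no verdict came back.

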